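Stand the toppled kitchen-roll holder up and push it home

TASK

The empty kitchen-roll holder has been knocked over. Stand it back on its square foot by pushing the foot over with the fingertips, then push it along the worktop until a whole side of the foot sits flush against the raised rear ledge, and leave it standing there. Work on the foot only, without gripping or shoving the pole; never lift the holder off the worktop, and leave the bottle, mug and jar where they are.

Things in the scene. Friction and masses are not known exactly. Their poses are not given: they have to be found in the camera images.
- holder: Kitchen-roll holder, 0.45 to 0.7 kg: white weighted foot 170 x 170 x 20 mm with a thin steel pole in its middle. Origin: centre of the foot's underside; z along the pole (up when it stands), x and y parallel to the foot's sides. It starts lying: foot on edge (its -x side down, x pointing up), leaning 19 degrees towards the pole, upper edge 165 mm high; pole towards the robot, tip on the worktop.
- pole: The dark steel pole, fixed upright in the middle of the foot: 14 mm diameter, round tip 257 mm from the foot's underside. Origin and axes are those of the holder.
- corner_a (a point): Corner of the foot's underside at holder x = +85 mm, y = +85 mm.
- corner_b (a point): Corner of the foot's underside at x = +85, y = -85 mm.
- corner_c (a point): Corner of the foot's underside at x = -85, y = -85 mm. The holder's centre of mass is on the pole's axis, about 25 mm from the foot's underside: pushed high on the foot, it topples onto its foot after about 35 degrees, and its x axis then points at the ledge within about 30 degrees. A few newtons tip or slide it.
- corner_d (a point): Corner of the foot's underside at x = -85, y = +85 mm.
- ledge: Raised rear ledge of the worktop, a fixed metal step at the side away from the robot, 950 mm long, 120 mm deep, 45 mm high. Origin: at worktop height, on the middle of its long front face, which looks back at the robot. y runs along that face, x points into the ledge (away from the robot), z up.
- soap: Amber bottle with a white cap, 60 mm diameter, 170 mm high, upright. Origin: centre of its underside. To be left alone.
- mug: White mug, 76 mm diameter at the rim, 90 mm high, handle on its y side, upright. Origin: centre of its underside. To be left alone.
- jar: Glass jar with a steel cap, 70 mm diameter, 100 mm high, upright. Origin: centre of its underside. To be left alone.

How it is judged:
On the way:
1. the holder stands upright on its foot (angle between holder's own z axis and vertical below 0.08 rad and height (world z) of each of corner_a, corner_b, corner_c, corner_d below 0.008 m), for 0.3 s.
At the end, for the whole second after the job is handed in: The holder stands upright (within 0.08 rad) at rest with all four corners of its foot on the worktop (within 8 mm), and both corners of one side of the foot are within 12 mm of the ledge's front face, at least 75 mm in from the ledge's ends (all of step 1 and (x of each of corner_a, corner_b in the frame of ledge above -0.012 m or x of each of corner_b, corner_c in the frame of ledge above -0.012 m or x of each of corner_c, corner_d in the frame of ledge above -0.012 m or x of each of corner_d, corner_a in the frame of ledge above -0.012 m) and x of holder in the frame of ledge below -0.06 m and y of holder in the frame of ledge between -0.4 and 0.4 m and linear speed of holder below 0.02 m/s and angular speed of holder below 0.1 rad/s); the robot touches nothing.
It fails at once if the holder is lifted: all four corners of its foot more than 20 mm above the worktop (height (world z) of each of corner_a, corner_b, corner_c, corner_d above 0.02 m).
It fails at once if the fingers push or hold the pole with more than 8 N (contact force between the fingers and pole above 8 N).
It fails at once if the bottle, mug or jar is moved by more than 25 mm or tipped (distance of any of soap, mug, jar from where it was at the start of the episode above 0.025 m or angle between any of soap, mug, jar's own z axis and vertical above 0.3 rad).
It also fails if it takes over 72 s, if anything falls off the work surface, if the arm or the gripper's body presses on something with over 40 N, if the wrist force passes 120 N, or if a joint passes its speed limit or range.

ROBOT

A 6-joint arm with a two-finger parallel gripper is mounted at the origin on the work surface. World frame = base frame: x ahead of the robot, y to its left, z up, the work surface at z = 0. Lengths are in m, angles in rad, forces in N, time in s.
With the tool pointing down it reaches from about 0.3 to 0.775 m from the base axis. Payload 14.6 kg.
Tool frame: the origin (TCP) lies at the very end of the fingers, on their centre line; the grasp point (between the pads) lies env.grip_depth behind it (env.grip_depth is the distance from the TCP to the grasp point, in m); z points along the fingers, y is the line along which they close (so a half turn about z gives the same grasp; the last joint's range is limited). The gripper opens to 85 mm and grips with 20 to 120 N. Pads are 22 mm wide; open, the fingers measure 114 mm over their backs; the gripper's body (76 mm by 85 mm) begins 54 mm behind the grasp point. The pads swing forward as they close: fully open they stand 13 mm farther back than shut.
Start: joints at [1.104, 0.3, 1.521, -0, 1.321, -0.067], TCP at [0.214, 0.507, 0.231] pointing down, gripper open.
Joint ranges: [-3.03, 3.03], [-0.79, 2.21], [0.23, 2.52], [-1.04, 4.18], [0, 3.07], [-2.55, 2.55]. Speed limits (rad/s): [2.22, 2.22, 2.57, 3.14, 3.14, 3.14].

INTERFACE

Orientations are given as [roll, pitch, yaw] about the fixed x, y, z axes, in that order (R = Rz(yaw) Ry(pitch) Rx(roll)).
In Python, from workcell import env, camrig gives the robot as it stands (env), with the cameras (camrig).
- The arm moves only by the tool jog_arm, called as name(argument=value, ...) on one line, values as JSON. Schema: {"type":"object","properties":{"plan":{"type":"object","properties":{"deltas":{"type":"array","items":{"type":"array","items":{"type":"number"},"minItems":7,"maxItems":7},"minItems":1,"maxItems":12}},"additionalProperties":false,"required":["deltas"]},"squeeze":{"type":"number"},"only":{"type":"string"},"quiet":{"type":"boolean"},"lines":{"type":"string"}},"required":["plan"],"additionalProperties":false}. plan is an object whose key "deltas" holds a list of rows, 1 to 12 of them, each of 7 numbers: a rotation vector rx, ry, rz in a scale on which 1.0 is 45 degrees, then dx, dy, dz in shares of 1 m (1.0 is 1 m), then the opening from 0.0 (shut) to 1.0 (fully open); each row is the pose to reach, as a shift and turn from the pose commanded when the call began, along the tool's axes at that moment; what a row does not reach only later rows make up. A row lasts 1/8 s, in which the tool goes at most 0.0625 m and 0.188 rad, less where a joint would pass 70% of its speed; a pose out of reach is approached as far as the arm can. The fingers move at their own pace and stop on an object; squeeze is the grip in N (left out, the last holds). Time passes only in rows, so rows that do not move let the fingers close. The tool returns the time, the measured TCP pose, the force, the opening and the grip force at its end. only (a regular expression) keeps the lines of the reply that match it, lines (a string "A,B") keeps lines A to B, and quiet returns only ok. A shift or turn number past 1, either way, is cut back to 1. Input that does not fit is refused with a message, and nothing moves.
- env.get_state(): the state, without advancing time (a new reading comes with each control period).
- camrig.camera(name): name is "scene" or "top"; returns the picture (384x512x3 uint8, red, green, blue); there is no depth.
- camrig.get_calibration(name): a dict with "fx", "fy", "cx", "cy" (pixels), "position" and "orientation" of the camera in the world. Camera axes: x right, y down, z forward; pixel columns grow to the right and rows downward; lengths in m; the calibration is good to about 2 mm. A picture is of the moment at which its call begins. get_calibration takes no time and is no camera call.
- env.close_job(): hands the job in; it is judged then, once.
The state is a dict: "t": time; "qpos": joint angles; "qd": joint speeds; "tau": joint torques, N m; "position": TCP position; "tool_rot": TCP orientation; "wrist_force": force on the tool from outside, world axes, zero at the start; "ft_torque": the same for the moment, N m; "opening": opening from 0.0 (shut) to 1.0 (fully open); "finger_force": force on a finger pad.
Only numpy, scipy, OpenCV 4.12 (cv2) and the standard library are available. Lean on these libraries where they do the work, as an engineer would, in place of code of your own. Each camera call takes 0.05 s, during which the arm holds its last target. There are 200 camera calls.

## Working session

There is one attempt and no reset: what is moved stays moved. The work goes in short steps, Python scripts to look and compute and a tool call to move; the robot and the scene stay as the last step left them, time stands still between calls to the robot, and variables do not carry over. Pictures are saved under pics/ and viewed, at most 10 in all, crops included, and the job is handed in when it is done.

```bash
ls; mkdir -p pics; python3 - <<'E'
from workcell import env, camrig
import cv2
for n in("scene","top"):
    im=camrig.camera(n); cv2.imwrite(f"pics/{n}0.png",im[:,:,::-1]); print(n,camrig.get_calibration(n))
s=env.get_state();print(s["position"],s["tool_rot"],env.grip_depth)
E
```

```text
pics
workcell.py
scene {'fx': 367.95099925439905, 'fy': 367.95099925439905, 'cx': 262.90256651565903, 'cy': 193.4964002056827, 'position': array([1.29046955, 0.13547548, 1.00955484]), 'orientation': array([-2.48038655,  0.01318728,  1.67739245])}
top {'fx': 415.035769548949, 'fy': 415.035769548949, 'cx': 258.74506362575835, 'cy': 190.57460560652493, 'position': array([0.49751947, 0.0443087 , 1.28597277]), 'orientation': array([-3.07911163,  0.01016981, -1.54066196])}
[0.21399141 0.50643359 0.23076722] [-3.14052098e+00 -7.57316954e-05  2.74179244e+00] 0.0187
```

View pics/top0.png

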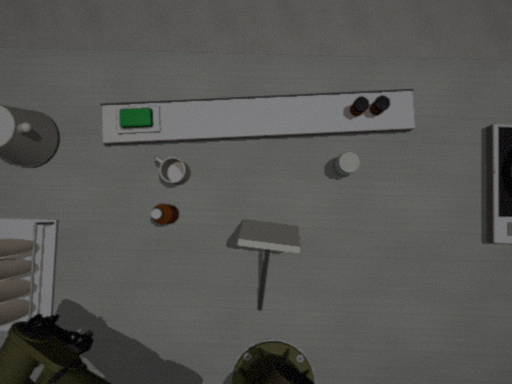

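View pics/scene0.png

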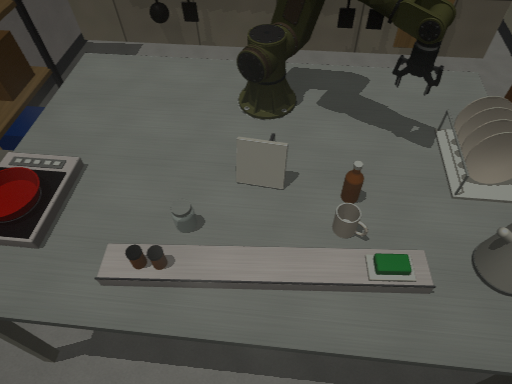

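The top view shows the lying foot (white +x edge strip at about cols 238–300, rows 237–252) with the pole towards the robot (260,310). The ledge's front is around rows 130–142, with the mug at (172,170), soap at (162,213) and jar at (346,163). The lane between mug and jar is free. The scene view shows the underside facing the ledge.

```bash
cat >h.py <<'E'
from workcell import env, camrig
import cv2, numpy as np
from scipy.spatial.transform import Rotation as R
def cast(cam,uv,z):
    c=camrig.get_calibration(cam); uv=np.atleast_2d(uv).astype(float)
    d=np.c_[(uv[:,0]-c["cx"])/c["fx"],(uv[:,1]-c["cy"])/c["fy"],np.ones(len(uv))]
    d=R.from_euler("xyz",c["orientation"]).apply(d); p=np.array(c["position"])
    return p+d*((z-p[2])/d[:,2])[:,None]
def tool():
    s=env.get_state(); return np.array(s["position"]),R.from_euler("xyz",s["tool_rot"])
def to_tool(p):
    t,r=tool(); return r.inv().apply(np.asarray(p)-t)
E
python3 - <<'E'
from h import *
im=cv2.imread("pics/top0.png")
cv2.imwrite("pics/c0.png",cv2.resize(cv2.convertScaleAbs(im[120:320,140:400],alpha=1.3),None,fx=3,fy=3,interpolation=cv2.INTER_CUBIC))
g=im.mean(2)
for u in (200,300,400): print(u,g[90:150,u].astype(int))
print(g[225:258,270].astype(int)); print(g[245,230:310].astype(int))
for n,uv,z in [("foot L",(238,245),.163),("foot R",(300,250),.163),("poletip",(260,309),.01),("jar",(347,161),.1),("mug",(173,170),.09)]: print(n,cast("top",uv,z))
E
```

```text
200 [ 93  97  99  96  93  93  88  95  84  57  62 110 127 126 123 123 120 122
 123 123 121 125 126 126 124 124 123 124 125 126 126 119 125 122 121 128
 125 126 122 126 125 123 124 122 125 124 124 118  69  35  32  55  59  87
  91  96  91  89  90  92]
300 [ 96  93  95  87  60  66 112 125 121 126 126 123 126 125 120 121 122 123
 123 121 119 122 125 124 119 123 123 124 122 124 122 123 122 123 123 124
 123 122 124 122 122 125 120  93  53  30  46  64  82  88  89  92  95  90
  95  93  92  94  91  91]
400 [ 58  91 115 122 124 123 123 121 122 122 123 122 120 122 123 121 119 121
 125 121 124 122 121 123 118 120 123 120 124 124 123 118 121 122 121 121
 122 123 105  59  44  40  59  84  93  90  89  92  93  89  90  88  87  91
  93  92  92  90  91  87]
[ 74  71  74  69  73  72  72  71  75  73  70  72  71  73  73  76  73  79
 114 122 123 123 121 122  97  64  48  61  78  82  86  87  87]
[ 57  59  57  56  60  51  55  70  84  98 111 114 114 114 117 115 117 122
 119 121 121 124 121 124 124 123 120 125 124 122 122 119 125 121 123 120
 123 121 122 125 123 124 119 121 122 121 118 122 121 126 121 120 116 114
 112 114 116 112 108 100  94  87  81  81  85  82  80  75  78  77  81  84
  89  91  92  88  90  90  87  90]
foot L [[0.41910814 0.10921298 0.163     ]]
foot R [[ 0.41090922 -0.05767641  0.163     ]]
poletip [[0.21809382 0.0450687  0.01      ]]
jar [[ 0.66379549 -0.19201692  0.1       ]]
mug [[0.62441278 0.30930424 0.09      ]]
```

View pics/c0.png

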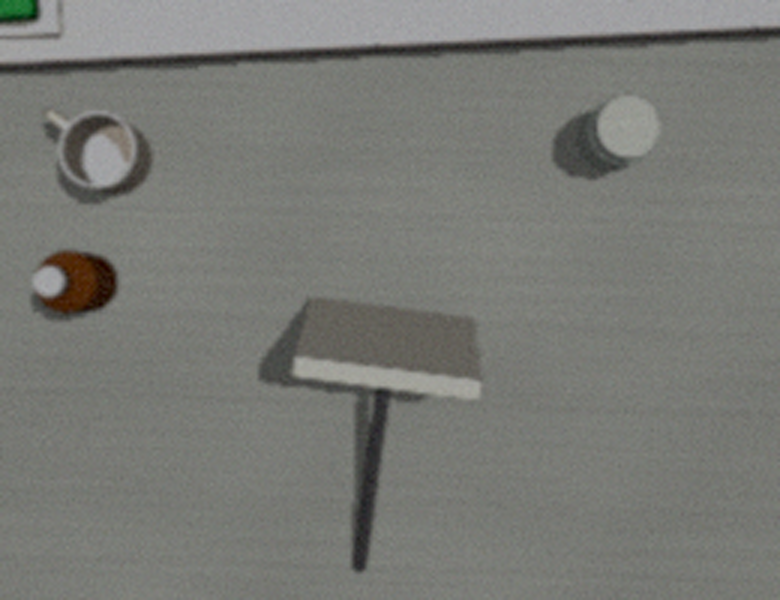

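The crop shows the foot's strip from (294,357) to (482,380) on the far edge and (294,375) to (480,398) on the near edge, with the pole tip at (359,568). The lane to the ledge is clear.

```bash
python3 - <<'E'
from h import *
f=lambda a:np.array(a)/3+[140,120]-1/3
ed=cast("top",f([(294,375),(480,398)]),.161); up=cast("top",f([(294,357),(482,380)]),.167)
bot=cast("top",f([(310,299),(473,318)]),.007)
tip=cast("top",f([(359,568)]),.007)[0]
L=cast("top",[(200,138),(300,133.5),(400,128.5)],.045)
print("inner",ed,np.linalg.norm(ed[0]-ed[1]));print("under",up,"bottom",bot);print("tip",tip);print("ledge",L)
n=ed[0]-ed[1];n/=np.linalg.norm(n);d=np.array([n[1],-n[0],0]);print("fall dir deg",np.degrees(np.arctan2(d[1],d[0])))
l=L[0]-L[2];print("ledge normal deg",np.degrees(np.arctan2(-l[0],l[1])))
m=ed.mean(0); print("mid",m, "tip->mid deg",np.degrees(np.arctan2(*(m-tip)[[1,0]])))
t,r=tool();print(r.as_matrix().round(3))
E
```

```text
inner [[ 0.41983319  0.1102568   0.161     ]
 [ 0.40449983 -0.05711231  0.161     ]] 0.16807002259707599
under [[ 0.43624031  0.11043794  0.167     ]
 [ 0.42098763 -0.05797074  0.167     ]] bottom [[ 0.48709861  0.10545845  0.007     ]
 [ 0.47275721 -0.06189792  0.007     ]]
tip [0.21737142 0.04709186 0.007     ]
ledge [[ 0.7287495   0.24166208  0.045     ]
 [ 0.75098396 -0.06003415  0.045     ]
 [ 0.77466314 -0.36063829  0.045     ]]
fall dir deg -5.234486011527413
ledge normal deg 4.359252588777115
mid [0.41216651 0.02657224 0.161     ] tip->mid deg -6.013332754533931
[[-0.921  0.389 -0.   ]
 [ 0.389  0.921 -0.001]
 [ 0.    -0.001 -1.   ]]
```

```bash
python3 - <<'E'
from h import *
m=np.array([.412,.0266,.13]); d=np.array([np.cos(-.0914),np.sin(-.0914),0])
print(to_tool(m-.06*d))
E
```

```text
[-0.3119995  -0.38302549  0.10115413]
```

Careful with the scale: turns go in shares of 45 degrees. That gives: -0.31 rad / 0.7854 = -0.3947.

jog_arm(plan={"deltas": [[0, 0, -0.3947, -0.312, -0.383, 0, 1], [0, 0, -0.3947, -0.312, -0.383, 0, 1], [0, 0, -0.3947, -0.312, -0.383, 0, 1], [0, 0, -0.3947, -0.312, -0.383, 0, 1], [0, 0, -0.3947, -0.312, -0.383, 0.05, 1], [0, 0, -0.3947, -0.312, -0.383, 0.1, 1], [0, 0, -0.3947, -0.312, -0.383, 0.1, 1], [0, 0, -0.3947, -0.312, -0.383, 0.1, 1], [0, 0, -0.3947, -0.312, -0.383, 0.1, 1], [0, 0, -0.3947, -0.312, -0.383, 0.1, 1], [0, 0, -0.3947, -0.312, -0.383, 0.1, 1]]})

```text
t: 1.48
position: [0.3525, 0.0334, 0.1318]
tool_rot: [3.141, 0.001, 3.053]
wrist_force: [-0.0, 0.3, 0.4]
opening: 1.0
finger_force: 0.0
```

```bash
python3 - <<'E'
from h import *
a=camrig.camera("top");b=camrig.camera("scene")
p=np.vstack([a[150:340,130:430],b[80:270,160:460]])[:,:,::-1]
cv2.imwrite("pics/c1.png",cv2.resize(cv2.convertScaleAbs(p,alpha=1.4),None,fx=1.57,fy=1.57))
t,r=tool();print(t,r.as_matrix().round(3))
E
```

```text
[0.35247071 0.03340845 0.13180408] [[-0.996  0.088  0.001]
 [ 0.088  0.996  0.   ]
 [-0.001  0.    -1.   ]]
```

View pics/c1.png

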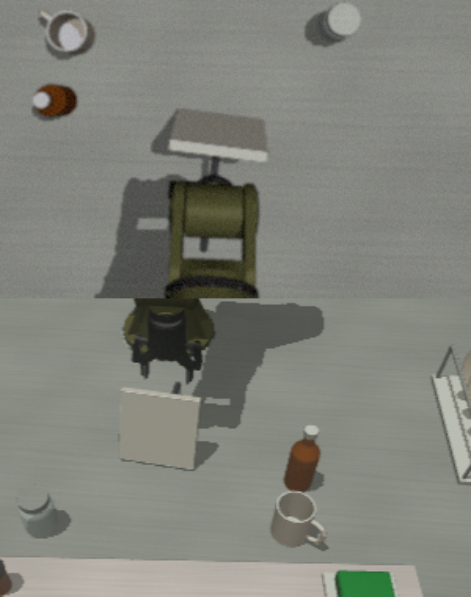

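The picture shows the open fingers behind the foot, straddling the pole line; neighbours are untouched.

jog_arm(plan={"deltas": [[0, 0, 0, -0.02, 0, 0, 1], [0, 0, 0, -0.04, 0, 0, 1], [0, 0, 0, -0.05, 0, 0, 1], [0, 0, 0, -0.06, 0, 0, 1], [0, 0, 0, -0.07, 0, 0, 1], [0, 0, 0, -0.08, 0, 0, 1], [0, 0, 0, -0.09, 0, 0, 1], [0, 0, 0, -0.1, 0, 0, 1], [0, 0, 0, -0.1, 0, 0, 1]]})

```text
t: 2.7
position: [0.4524, 0.0233, 0.1311]
tool_rot: [-3.142, -0.0, 3.052]
wrist_force: [-1.4, -0.8, 0.2]
opening: 0.998
finger_force: 0.2
```

```bash
python3 - <<'E'
from h import *
a=camrig.camera("top");b=camrig.camera("scene")
p=np.vstack([a[150:340,130:430],b[80:270,160:460]])[:,:,::-1]
cv2.imwrite("pics/c2.png",cv2.resize(cv2.convertScaleAbs(p,alpha=1.4),None,fx=1.57,fy=1.57))
E
```

```text
(no output)
```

View pics/c2.png

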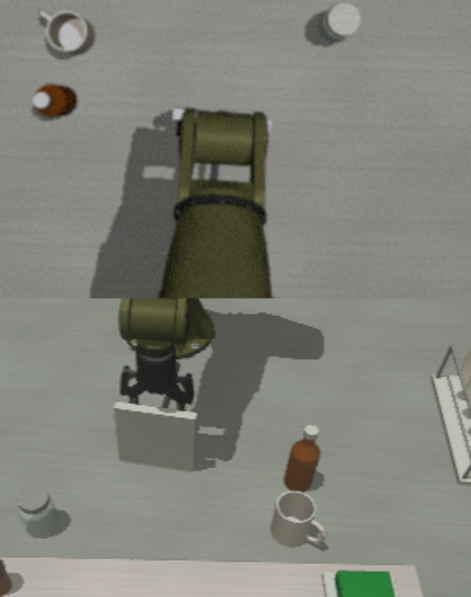

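The foot is now nearly upright on edge, with the fingers against its upper part. Next I push it past balance, then rise out of the pole's way.

jog_arm(plan={"deltas": [[0, 0, 0, -0.012, 0, 0, 1], [0, 0, 0, -0.024, 0, 0, 1], [0, 0, 0, -0.036, 0, 0, 1], [0, 0, 0, -0.048, 0, 0, 1], [0, 0, 0, -0.06, 0, 0, 1], [0, 0, 0, -0.065, 0, -0.05, 1], [0, 0, 0, -0.065, 0, -0.11, 1], [0, 0, 0, -0.065, 0, -0.15, 1], [0, 0, 0, -0.065, 0, -0.17, 1], [0, 0, 0, 0.06, 0, -0.17, 1], [0, 0, 0, 0.1, 0, -0.17, 1], [0, 0, 0, 0.15, 0, -0.17, 1]]})

```text
t: 4.3
position: [0.3285, 0.0345, 0.3012]
tool_rot: [3.142, 0.0, 3.052]
wrist_force: [0.2, -0.5, 1.4]
opening: 1.001
finger_force: 0.0
```

```bash
python3 - <<'E'
from h import *
a=camrig.camera("top");b=camrig.camera("scene")
cv2.imwrite("pics/top3.png",a[:,:,::-1])
p=np.vstack([a[110:300,130:430],b[80:270,160:460]])[:,:,::-1]
cv2.imwrite("pics/c3.png",cv2.resize(cv2.convertScaleAbs(p,alpha=1.4),None,fx=1.57,fy=1.57))
E
```

```text
(no output)
```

View pics/c3.png

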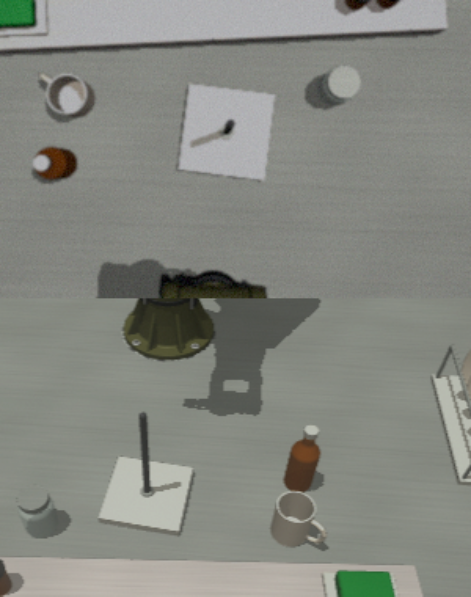

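It stands upright (crop corners about (188,84), (274,95), (264,180), (179,168)). Next I measure its corners.

```bash
cat >>h.py <<'E'
def foot(im):
    g=im.mean(2); m=((g>105)*255).astype(np.uint8); m[:140 if False else 0]=0
    m=cv2.morphologyEx(m,cv2.MORPH_CLOSE,np.ones((9,9)))
    for c in cv2.findContours(m,cv2.RETR_EXTERNAL,cv2.CHAIN_APPROX_NONE)[0]:
        (x,y),(w,h),a=cv2.minAreaRect(c)
        if 40<min(w,h) and max(w,h)<75 and 220<x<330: return cast("top",cv2.boxPoints(((x,y),(w,h),a)),.02)
L0,L1=np.array([.7287,.2417]),np.array([.7747,-.3606])
def ledge_x(p):
    t=(L0-L1)/np.linalg.norm(L0-L1); n=np.array([t[1],-t[0]]); return (np.asarray(p)[...,:2]-L0)@n
E
python3 - <<'E'
from h import *
f=foot(cv2.imread("pics/top3.png"))
print(f,np.linalg.norm(f-np.roll(f,1,0),axis=1),ledge_x(f)); print(tool()[0])
E
```

```text
[[ 0.49312875  0.10479502  0.02      ]
 [ 0.66108536  0.08926413  0.02      ]
 [ 0.64461358 -0.08137808  0.02      ]
 [ 0.47719121 -0.06451566  0.02      ]] [0.17005914 0.16867316 0.17143536 0.1682694 ] [-0.24531281 -0.07902661 -0.10844533 -0.27409744]
[0.32668903 0.03476121 0.30236005]
```

jog_arm(plan={"deltas": [[0, 0, 0, -0.108, 0, 0.06, 0.7], [0, 0, 0, -0.108, 0, 0.12, 0.7], [0, 0, 0, -0.108, 0, 0.18, 0.7], [0, 0, 0, -0.108, 0, 0.24, 0.7], [0, 0, 0, -0.108, 0, 0.28, 0.7], [0, 0, 0, -0.108, 0, 0.297, 0.7], [0, 0, 0, -0.108, 0, 0.297, 0.7], [0, 0, 0, -0.108, 0, 0.297, 0.7]]})

```text
t: 5.4
position: [0.4386, 0.0247, 0.0054]
tool_rot: [3.142, 0.002, 3.052]
wrist_force: [0.5, 0.2, 0.4]
opening: 0.699
finger_force: 0.0
```

```bash
python3 - <<'E'
from h import *
e=np.array([.485,.020]);
# ledge normal, final near-side midpoint if pushed straight along normal from the foot centre
t=(L0-L1)/np.linalg.norm(L0-L1); n=np.array([t[1],-t[0]])
c=np.array([.569,.012]); fin=c+n*(-.085-ledge_x(c)); near=fin-.085*n
p,r=tool(); print("n",n,"final c",fin,"near",near,p,"near in tool",r.inv().apply(np.r_[near,p[2]]-p),"edge in tool",to_tool([*e,p[2]]))
E
```

```text
n [0.99709621 0.07615213] final c [0.66046205 0.01898531] near [0.57570887 0.01251238] [0.43858411 0.02465692 0.00535196] near in tool [-0.13766116  0.00020562  0.00022628] edge in tool [-4.66464421e-02 -4.74262457e-04  7.66300881e-05]
```

Scaled: -0.168 rad / 0.7854 = -0.2139.

jog_arm(plan={"deltas": [[0, 0, 0, -0.015, 0, 0, 0.7], [0, 0, 0, -0.03, 0, 0, 0.7], [0, 0, 0, -0.04, 0, 0, 0.7], [0, 0, -0.0382, -0.05, 0, 0, 0.7], [0, 0, -0.0764, -0.06, 0, 0, 0.7], [0, 0, -0.1146, -0.07, 0, 0, 0.7], [0, 0, -0.1528, -0.08, 0, 0, 0.7], [0, 0, -0.191, -0.09, 0, 0, 0.7], [0, 0, -0.2139, -0.1, 0, 0, 0.7], [0, 0, -0.2139, -0.105, 0, 0, 0.7], [0, 0, -0.2139, -0.108, 0, 0, 0.7], [0, 0, -0.2139, -0.108, 0, 0, 0.7]]})

```text
t: 6.9
position: [0.5453, 0.0151, 0.005]
tool_rot: [-3.142, 0.001, -3.064]
wrist_force: [-2.3, 0.1, 1.6]
opening: 0.701
finger_force: 1.2
```

```bash
python3 - <<'E'
from h import *
a=camrig.camera("top"); cv2.imwrite("pics/top4.png",a[:,:,::-1]); b=camrig.camera("scene")
p=np.vstack([a[90:280,130:430],b[130:320,160:460]])[:,:,::-1]
cv2.imwrite("pics/c4.png",cv2.resize(cv2.convertScaleAbs(p,alpha=1.4),None,fx=1.57,fy=1.57))
print(tool()[0])
E
```

```text
[0.54528346 0.01504966 0.00479009]
```

View pics/c4.png

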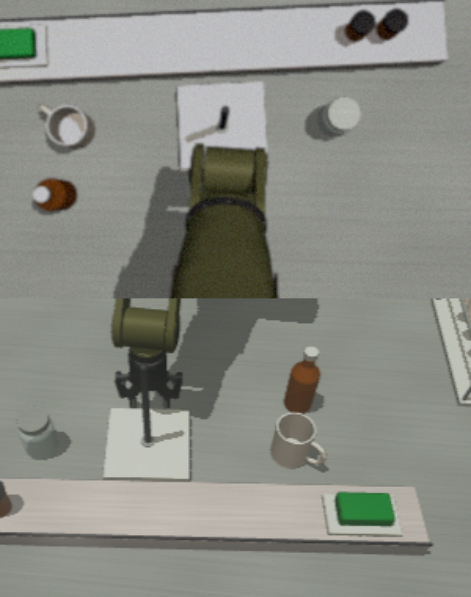

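The foot is aligned; its front edge runs from crop (179,86) to (265,83), a small gap from the ledge.

```bash
python3 - <<'E'
from h import *
g=cv2.imread("pics/top4.png").mean(2)
for u in (250,268,285,294): print(u,g[128:152,u].astype(int))
f=cast("top",[(244,144.8),(298.8,142.9)],.02);print(f,ledge_x(f))
E
```

```text
250 [133 136 136 135 131 138 135 118  69  38  43  70  94 104 100 105 126 132
 134 135 136 136 133 135]
268 [138 137 136 137 135 139 126  75  42  39  64  93 102  94 100 121 132 136
 136 133 139 135 138 133]
285 [136 137 133 137 138 125  82  45  39  54  66  92 101  96 112 129 136 136
 137 135 133 137 136 133]
294 [137 136 135 137 137 115  65  39  47  67  90 100  98 113 128 136 135 136
 138 139 135 130 133 135]
[[ 0.71610323  0.10919797  0.02      ]
 [ 0.72677745 -0.05914986  0.02      ]] [-0.0226505  -0.02482733]
```

jog_arm(plan={"deltas": [[0, 0, 0, -0.006, 0, 0, 0.7], [0, 0, 0, -0.01, 0, 0, 0.7], [0, 0, 0, -0.014, 0, 0, 0.7], [0, 0, 0, -0.014, 0, 0, 0.7]]})

```text
t: 7.5
position: [0.5593, 0.0161, 0.0045]
tool_rot: [-3.142, 0.001, -3.064]
wrist_force: [-1.5, 0.3, 1.0]
opening: 0.698
finger_force: 0.5
```

jog_arm(plan={"deltas": [[0, 0, 0, -0.003, 0, 0, 0.7], [0, 0, 0, -0.006, 0, 0, 0.7], [0, 0, 0, -0.006, 0, 0, 0.7]]})

```text
t: 7.88
position: [0.5648, 0.0166, 0.0043]
tool_rot: [3.142, -0.001, -3.064]
wrist_force: [-5.5, -1.0, 3.8]
opening: 0.705
finger_force: 2.6
```

jog_arm(plan={"deltas": [[0, 0, 0, -0.003, 0, 0, 0.7], [0, 0, 0, -0.003, 0, 0, 0.7]]})

```text
t: 8.12
position: [0.5649, 0.0166, 0.0042]
tool_rot: [3.141, -0.008, -3.063]
wrist_force: [-29.8, -2.2, 22.6]
opening: 0.697
finger_force: 15.1
```

jog_arm(plan={"deltas": [[0, 0, 0, -0.002, 0, 0, 0.7], [0, 0, 0, -0.002, 0, 0, 0.7]]})

```text
t: 8.38
position: [0.5651, 0.0167, 0.0041]
tool_rot: [3.141, -0.013, -3.063]
wrist_force: [-46.7, -5.2, 33.9]
opening: 0.7
finger_force: 23.5
```

Firm contact with the ledge. I back off, rise clear and check.

jog_arm(plan={"deltas": [[0, 0, 0, 0.005, 0, 0, 0.7], [0, 0, 0, 0.02, 0, 0, 0.7], [0, 0, 0, 0.06, 0, 0, 0.7], [0, 0, 0, 0.12, 0, -0.02, 0.7], [0, 0, 0, 0.18, 0, -0.08, 0.7], [0, 0, 0, 0.21, 0, -0.14, 0.7], [0, 0, 0, 0.21, 0, -0.2, 0.7], [0, 0, 0, 0.21, 0, -0.2, 0.7]]})

```text
t: 9.38
position: [0.3613, 0.0005, 0.2079]
tool_rot: [-3.14, 0.007, -3.064]
wrist_force: [-0.0, -0.5, -0.8]
opening: 0.7
finger_force: 0.0
```

```bash
python3 - <<'E'
from h import *
a=camrig.camera("top"); b=camrig.camera("scene")
g=a.mean(2)
for u in (250,268,285,294): print(u,g[126:146,u].astype(int))
p=np.vstack([a[90:280,130:430],b[130:320,160:460]])[:,:,::-1]
cv2.imwrite("pics/c5.png",cv2.resize(cv2.convertScaleAbs(p,alpha=1.4),None,fx=1.57,fy=1.57))
E
```

```text
250 [125 124 125 125 127 126 124 127 123 108  65  64 115 128 125 130 125 126
 127 128]
268 [126 125 123 127 128 125 127 127 115  66  51  89 119 128 126 129 129 126
 124 129]
285 [126 126 125 126 130 127 127 118  75  45  78 120 128 128 130 124 126 125
 125 127]
294 [126 126 128 126 126 129 125 111  60  63 111 127 125 126 125 123 127 126
 127 129]
```

View pics/c5.png

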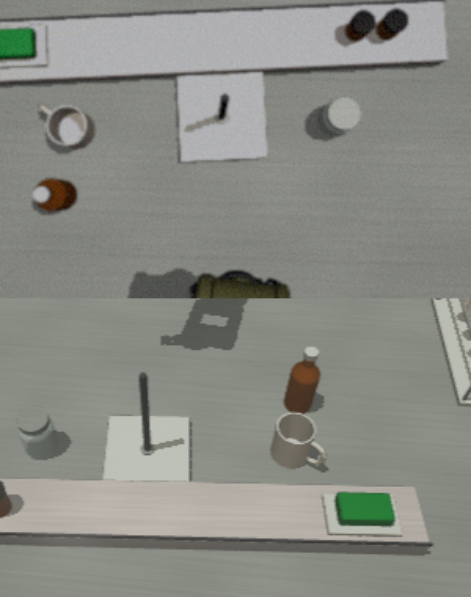

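The picture shows the holder upright and flush with the ledge. The gap along its edge is a uniform 2 px or so, which is just the ledge face seen in parallax. The mug, soap and jar have not moved and the arm is clear.

```bash
python3 -c "
from workcell import env, camrig
print(env.close_job())"
```

```text
the job is handed in; nothing more can be done
None
```

I stood the holder up on its foot, pushed it flush against the rear ledge and left it standing there. The mug, bottle and jar look unmoved in the last picture and the arm is clear; I handed the job in at about 9.5 s and have not seen the verdict.

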